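# Roll the column into its V-cradle

## Task

Roll the steel column along the bench by its side, up the ramp and into the V of the blue cradle, then push it gently endways along the V until it is home against the white end stop. Only push it with the fingers: do not pick it up or squeeze it. Leave everything else on the bench alone, and finish with the hand clear.

Things in the scene. Friction and masses are not known exactly. Their poses are not given: they have to be found in the camera images.
- column: Steel chromatography column, a plain cylinder 40 mm in diameter, 140 mm long, orange bands at its ends, 0.3 to 0.65 kg. On the bench before the ramp, on the robot's side; polished and slippery, and rolls freely. Origin: middle of its axis, half-way along. y: along the column; x and z turn as it rolls (z up at the start). Its axis starts within 0.2 rad of the cradle's y axis.
- cradle: Blue V-cradle with a white ramp, fixed to the bench, 210 mm long (y = -105 to +105 mm). Origin: on the bench under the bottom line of the V, half-way along. x: rolling direction, from ramp to back; y: along the V towards the end stop; z up. At the start the column's centre is 115 to 150 mm before the origin in x, at y = -30 to +5 mm. The V's end at y = -105 mm is open.
- crest (a point): Middle of the crest between ramp and V, 13 mm above the bench, at cradle x = -19 mm. The ramp rises straight to it from the bench at cradle x = -80 mm. Behind it the front face of the V falls to 2 mm height at x = 0; the back face then rises at 45 degrees to 32 mm height at x = +30 mm, and a rail of that height runs on to x = +40 mm. Axes as the cradle's.
- home (a point): Where the column's centre lies when it is seated in the V and home against the stop: cradle x = -3 mm, y = +35 mm, 27 mm above the bench. A column seated in the V but not yet home has the same x and height and a smaller y. Axes as the cradle's.
- stop_face (a point): Point on the near face of the white end stop, where the column's end meets it: cradle y = +105 mm. The stop is an upright plate 12 mm thick, 46 mm high, from cradle x = -22 to +40 mm. Axes as the cradle's.
- vial: small amber glass vial, 24 mm diameter, 52 mm tall; origin under its centre. Bystander just beyond the cradle.
- endcap: spare orange end cap, 40 mm diameter, 28 mm tall; origin under its centre. Bystander to the left of the column's path.
- timer: white lab timer, 60 x 75 x 18 mm, lying flat; origin under its centre. Bystander.
- media_bottle: glass bottle with blue cap, 72 mm diameter, 160 mm tall; origin under its centre. Bystander.
- wash_bottle: white plastic bottle, 64 mm diameter, 150 mm tall; origin under its centre. Bystander.
- flask: amber conical flask, 90 mm diameter at its foot, 130 mm tall; origin under its centre. Bystander.
Mind the look-alikes: they are no part of the job. There is more than one size of the column; the one meant has the size given above.

How it is judged:
By the outcome, as a careful person would: the job done as asked, in the order asked, and still so for the second after the job is handed in, with the robot touching nothing.
It also fails if it takes over 53 s, if anything falls off the work surface, if the arm or the gripper's body presses on something with over 40 N, if the wrist force passes 120 N, or if a joint passes its speed limit or range.

## Robot

A 6-joint arm with a two-finger parallel gripper is mounted at the origin on the work surface. World frame = base frame: x ahead of the robot, y to its left, z up, the work surface at z = 0. Lengths are in m, angles in rad, forces in N, time in s.
With the tool pointing down it reaches from about 0.3 to 0.875 m from the base axis. Payload 6.4 kg.
Tool frame: the origin (TCP) lies between the finger pads; the fingertips stand ctrl.tip_extent ahead of it and the grasp point (between the pads) is the TCP (ctrl.tip_extent is the distance from the TCP to the fingertips, in m); z points along the fingers, y is the line along which they close (so a half turn about z gives the same grasp; the last joint's range is limited). The gripper opens to 85 mm and grips with 20 to 120 N. Pads are 22 mm wide; open, the fingers measure 114 mm over their backs; the gripper's body (76 mm by 85 mm) begins 54 mm behind the grasp point. The pads swing forward as they close: fully open they stand 13 mm farther back than shut.
Start: joints at [-1.337, 0.181, 1.607, -0, 1.354, -0.206], TCP at [0.245, -0.52, 0.25] pointing down, gripper open.
Joint ranges: [-2.99, 2.99], [-0.89, 2.07], [0.3, 2.58], [-1.14, 4.28], [0, 2.63], [-3.12, 3.12]. Speed limits (rad/s): [2.57, 2.57, 3.01, 3.14, 3.14, 3.14].

## Interface

Orientations are given as a unit quaternion [w, x, y, z].
In Python, from bench import ctrl gives the robot as it stands.
- The arm moves only by the tool send_rows, never from a script. Its arguments are lists of equal length, an entry for each row: "dr": the turn, a rotation vector about the tool's x, y, z in units of 6 degrees (1.0 is 6 degrees), a list of three; "xyz": the shift along the tool's x, y, z in cm, a list of three; "jaw": the opening in per cent of the stroke, from 0 (shut) to 100 (fully open). In form: {"dr": [[wx, wy, wz], ...], "xyz": [[dx, dy, dz], ...], "jaw": [jaw, ...]}. A call has exactly 8 rows; each row is the pose to reach, as a shift and turn from the pose commanded when the call began, along the tool's axes at that moment; what a row does not reach only later rows make up. A row lasts 1/8 s, in which the tool goes at most 62.5 mm and 10.7 degrees, less where a joint would pass 70% of its speed; a pose out of reach is approached as far as the arm can. A call with a gripper value outside its range is refused whole. The fingers move at their own pace and stop on an object; the grip force is fixed at half the most. Time passes only in rows, so rows that repeat a pose let the fingers close, or fill a call up. It gives the time, the measured TCP pose, the force, the opening and the grip force at its end, in the units of the state.
- ctrl.get_obs(): the state, without advancing time (a new reading comes with each control period).
- ctrl.camera(name): name is "side" or "top"; returns the picture (384x512x3 uint8, red, green, blue); there is no depth.
- ctrl.calibration(name): a dict with "camera_matrix" (3x3 intrinsics, pixels), "world_from_camera" (4x4, takes a point from camera to world coordinates). Camera axes: x right, y up, looking along -z (the intrinsics and any distortion apply to the point x, -y, -z); pixel columns grow to the right and rows downward; lengths in m; the calibration is good to about 2 mm. A picture is of the moment at which its call begins. calibration takes no time and is no camera call.
- ctrl.hand_in(): hands the job in; it is judged then, once.
The state is a dict: "time_s": time; "q": joint angles; "dq": joint speeds; "joint_efforts": joint torques, N m; "eef_pos": TCP position; "eef_rot": TCP orientation; "wrist_force": force on the tool from outside, world axes, zero at the start; "torque": the same for the moment, N m; "opening": opening from 0.0 (shut) to 1.0 (fully open); "grasp_force": force on a finger pad.
Only numpy, scipy, OpenCV 4.12 (cv2) and the standard library are available. Lean on these libraries where they do the work, as an engineer would, in place of code of your own. Each camera call takes 0.05 s, during which the arm holds its last target. There are 200 camera calls.

## Working session

There is one attempt and no reset: what is moved stays moved. The work goes in short steps, Python scripts to look and compute and a tool call to move; the robot and the scene stay as the last step left them, time stands still between calls to the robot, and variables do not carry over. Pictures are saved under pics/ and viewed, at most 10 in all, crops included, and the job is handed in when it is done.

Besides the shell and the picture viewer there is one more tool, called after "Emit:" as name(argument=value, ...), one argument or row to a line, values as JSON. send_rows: Moves the arm, as the interface text tells. Its arguments: {"type":"object","properties":{"dr":{"type":"array","items":{"type":"array","items":{"type":"number"}}},"xyz":{"type":"array","items":{"type":"array","items":{"type":"number"}}},"jaw":{"type":"array","items":{"type":"number"}}},"required":["dr","xyz","jaw"]}

```bash
mkdir -p pics; cat > h.py <<'E'
import numpy as np, cv2
from bench import ctrl
def shot(n,f):
    im=ctrl.camera(n); cv2.imwrite('pics/'+f,im[:,:,::-1]); return im
def ray(n,p):
    c=ctrl.calibration(n); K=np.array(c['camera_matrix']); T=np.array(c['world_from_camera'])
    d=cv2.undistortPoints(np.array([[p]],float),K,np.array(c.get('distortion',np.zeros(5)),float))[0,0]
    return T[:3,3],T[:3,:3]@np.array([d[0],-d[1],-1])
def atz(n,p,z):
    o,d=ray(n,p); return o+d*(z-o[2])/d[2]
def proj(n,X):
    c=ctrl.calibration(n); K=np.array(c['camera_matrix']); T=np.linalg.inv(np.array(c['world_from_camera']))
    v=T[:3,:3]@np.array(X)+T[:3,3]; v=v*[1,-1,-1]; u=K@v; return u[:2]/u[2]
def tri(pa,pb,a='side',b='top'):
    (o1,d1),(o2,d2)=ray(a,pa),ray(b,pb)
    s=np.linalg.lstsq(np.c_[d1,-d2],o2-o1,rcond=None)[0]
    A,B=o1+d1*s[0],o2+d2*s[1]; return (A+B)/2,np.linalg.norm(A-B)
E
python3 - <<'E'
from h import *
a=shot('side','s0.png');b=shot('top','t0.png')
for n in('side','top'):
    c=ctrl.calibration(n);print(n,c.keys(),np.round(c['camera_matrix'],1).tolist(),np.round(c['world_from_camera'],3).tolist())
o=ctrl.get_obs();print(o['time_s'],o['eef_pos'],o['eef_rot'],o['opening'],ctrl.tip_extent)
E
```

```text
side dict_keys(['camera_matrix', 'world_from_camera']) [[404.9, 0.0, 252.3], [0.0, 404.9, 195.4], [0.0, 0.0, 1.0]] [[-0.888, 0.36, -0.288, 0.216], [-0.46, -0.673, 0.579, 0.656], [0.015, 0.647, 0.763, 0.903], [0.0, 0.0, 0.0, 1.0]]
top dict_keys(['camera_matrix', 'world_from_camera']) [[350.1, 0.0, 250.0], [0.0, 350.1, 195.6], [0.0, 0.0, 1.0]] [[0.001, 0.981, -0.195, 0.354], [-1.0, -0.002, -0.011, 0.006], [-0.011, 0.195, 0.981, 1.023], [0.0, 0.0, 0.0, 1.0]]
0.1 [ 0.24473841 -0.51983049  0.24948142] [-7.74711663e-04  9.75914706e-01  2.18151063e-01 -6.17624373e-06] 1.000076857933067 0.019
```

View pics/s0.png

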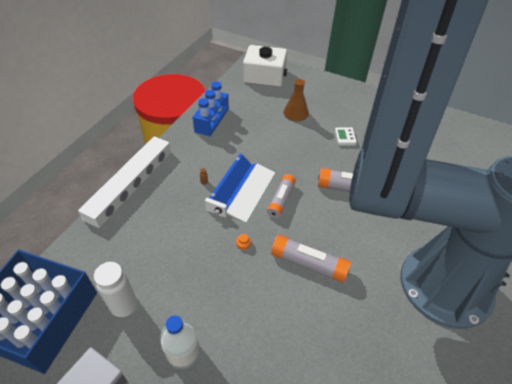

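View pics/t0.png

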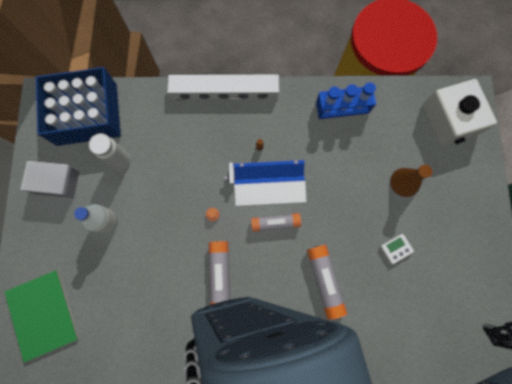

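The side view shows the column next to the ramp at about (282,195), with larger look-alikes at (311,257) and (340,180). In the top view the candidates are (275,221), (219,272) and (327,282). The one at (275,221) fits: it lies just before the ramp and is about 50 px, or 140 mm, long. I'll confirm this with enlarged crops.

```bash
python3 - <<'E'
import cv2
a=cv2.imread('pics/s0.png')[145:260,190:310];b=cv2.imread('pics/t0.png')[150:240,200:320]
cv2.imwrite('pics/s0c.png',cv2.resize(a,None,fx=5,fy=5,interpolation=cv2.INTER_CUBIC))
cv2.imwrite('pics/t0c.png',cv2.resize(b,None,fx=6,fy=6,interpolation=cv2.INTER_CUBIC))
E
```

```text
(no output)
```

View pics/s0c.png

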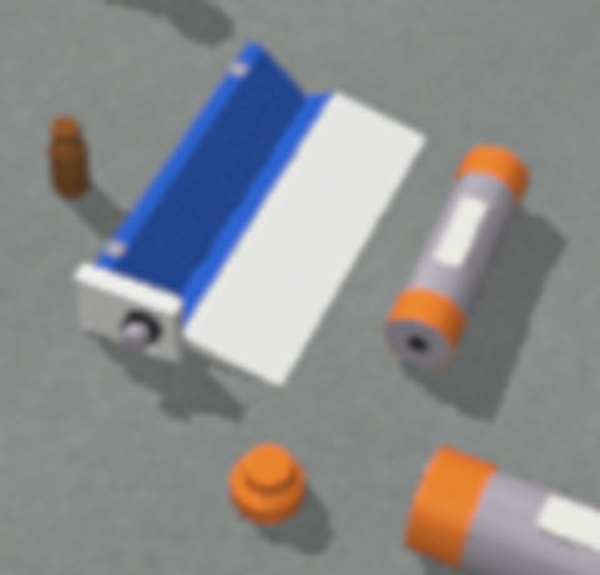

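View pics/t0c.png

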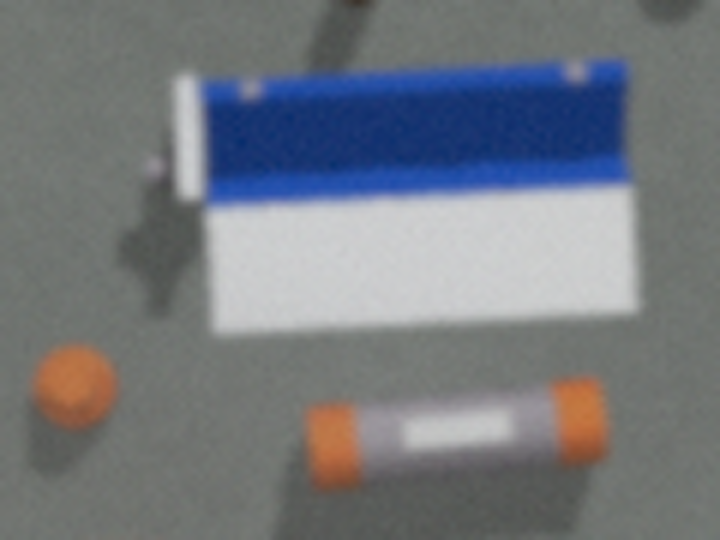

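The crops confirm it: the column is at top crop ends (335,447) and (580,420), about 140 mm long, and clear of the endcap. The ramp's foot corners are at (213,335) and (640,313), and the stop is on the left, towards world +y. Next I'll compute the poses.

```bash
cat > m.py <<'E'
from h import *
t=lambda u,v:((u+.5)/6-.5+200,(v+.5)/6-.5+150)
s=lambda u,v:((u+.5)/5-.5+190,(v+.5)/5-.5+145)
def fr(P):return np.round(P,4)
T=dict(rl=t(213,335),rr=t(640,313),cl=t(208,205),cr=t(632,184),col_l=t(335,447),col_r=t(580,420))
S=dict(rl=s(283,384),rr=s(426,138),cl=s(190,325),cr=s(335,93))
W={}
for k in S:
    P,e=tri(S[k],T[k]);print(k,'tri',fr(P),round(e,4))
    z=0 if k[0]=='r' else .013
    W[k]=(atz('top',T[k],z)[:2]+atz('side',S[k],z)[:2])/2; print('  top',fr(atz('top',T[k],z)),'side',fr(atz('side',S[k],z)))
yd=(W['rl']-W['rr'])+(W['cl']-W['cr']); yd/=np.linalg.norm(yd); xd=np.array([yd[1],-yd[0]])
org=((W['rl']+W['rr'])/2+.080*xd+(W['cl']+W['cr'])/2+.019*xd)/2
print('len',np.linalg.norm(W['rl']-W['rr']),np.linalg.norm(W['cl']-W['cr']),'xd',xd,'yd',yd,'org',org)
print('checks',(np.array(list(W.values()))-org)@np.c_[xd,yd])
P=[atz('top',T[k],.02) for k in('col_l','col_r')]
print('col ends',P, 'from side axis near face',atz('side',s(418,340),.02))
C=(P[0]+P[1])[:2]/2; d=(P[0]-P[1])[:2]; print('len',np.linalg.norm(d),'centre in cradle',(C-org)@np.c_[xd,yd],'axis angle rel',np.arctan2(d[1],d[0])-np.arctan2(yd[1],yd[0]))
print('cradle yaw of x',np.arctan2(xd[1],xd[0]))
from scipy.spatial.transform import Rotation as R
o=ctrl.get_obs();q=o['eef_rot'];M=R.from_quat([q[1],q[2],q[3],q[0]]).as_matrix();print('tool axes cols',fr(M))
E
python3 m.py
```

```text
rl tri [ 0.5278  0.0613 -0.0006] 0.0007
  top [0.5274 0.0612 0.    ] side [ 0.528   0.0618 -0.    ]
rr tri [ 0.5397 -0.1503 -0.0048] 0.0014
  top [ 0.5381 -0.1497  0.    ] side [ 0.5386 -0.1459  0.    ]
cl tri [0.5874 0.0628 0.0193] 0.0027
  top [0.5902 0.0635 0.013 ] side [0.5886 0.0585 0.013 ]
cr tri [ 0.6018 -0.1464  0.0086] 0.0004
  top [ 0.6005 -0.1457  0.013 ] side [ 0.6001 -0.1424  0.013 ]
len 0.20953516743020076 0.205391812139956 xd [0.99865346 0.05187738] yd [-0.05187738  0.99865346] org [ 0.61337591 -0.03976332]
checks [[-0.08032285  0.10555098]
 [-0.0804999  -0.10398412]
 [-0.01867715  0.10191244]
 [-0.0185001  -0.1034793 ]]
col ends [array([0.46952472, 0.00118025, 0.02      ]), array([ 0.48243605, -0.11631109,  0.02      ])] from side axis near face [0.4694359  0.01313268 0.02      ]
len 0.11819863585590278 centre in cradle [-0.13813404 -0.01065041] axis angle rel 0.05755182413025883
cradle yaw of x 0.05190067349585169
tool axes cols [[ 9.048e-01  4.258e-01 -4.000e-04]
 [ 4.258e-01 -9.048e-01  1.500e-03]
 [ 3.000e-04 -1.500e-03 -1.000e+00]]
```

Emit:
send_rows(
  dr=[
    [0,0,0.45],
    [0,0,0.9],
    [0,0,1.4],
    [0,0,1.9],
    [0,0,2.4],
    [0,0,2.9],
    [0,0,3.4],
    [0,0,3.71],
  ],
  xyz=[
    [3,-3,0],
    [8,-8,1],
    [13,-13,2],
    [18,-18,4],
    [23,-23,6],
    [28,-28,8],
    [32,-32,9],
    [34.9,-34.3,10],
  ],
  jaw=[100,100,100,100,100,100,100,100],
)

```text
time_s: 1.1
eef_pos: [0.4069, -0.0784, 0.155]
eef_rot: [0.0, 1.0, 0.025, 0.0]
wrist_force: [1.0, -0.1, -0.6]
opening: 0.998
grasp_force: 0.0
```

```bash
cat > st.py <<'E'
from h import *
from scipy.spatial.transform import Rotation as R
org=np.array([.61338,-.03976]);xd=np.array([.99865,.05188]);yd=np.array([-.05188,.99865])
def st():
    o=ctrl.get_obs();q=o['eef_rot'];M=R.from_quat([q[1],q[2],q[3],q[0]]).as_matrix();p=o['eef_pos']
    print('t',round(o['time_s'],2),'crd',np.round((p[:2]-org)@np.c_[xd,yd],4),'z',round(p[2],4),'yaw',round(np.arctan2(M[1,0],M[0,0]),4),'tilt',np.round(M[:2,2],4),'F',np.round(o['wrist_force'],2),'open',round(o['opening'],2))
if __name__=='__main__': st()
E
python3 st.py
```

```text
t 1.1 crd [-0.2082 -0.0279] z 0.155 yaw 0.0495 tilt [ 0.0006 -0.0004] F [ 0.95 -0.14 -0.57] open 1.0
```

Emit:
send_rows(
  dr=[
    [0,0,0],
    [0,0,0],
    [0,0,0],
    [0,0,0],
    [0,0,0],
    [0,0,0],
    [0,0,0],
    [0,0,0],
  ],
  xyz=[
    [0,0,1],
    [0,0,3],
    [0,0,5],
    [0,0,7],
    [0,0,9],
    [0,0,10.5],
    [0,0,11],
    [0,0,11],
  ],
  jaw=[100,100,100,100,100,100,100,100],
)

```text
time_s: 2.1
eef_pos: [0.4064, -0.0808, 0.0452]
eef_rot: [-0.0, 1.0, 0.025, -0.0]
wrist_force: [0.7, 0.5, 0.3]
opening: 1.003
grasp_force: 0.0
```

```bash
python3 - <<'E'
from h import *; from st import st
a=shot('side','s1.png')[:,:,::-1];b=shot('top','t1.png')[:,:,::-1]; st()
x=cv2.resize(a[145:265,210:360],None,fx=5,fy=5,interpolation=cv2.INTER_CUBIC)
cv2.imwrite('pics/s1c.png',x)
E
```

```text
t 2.2 crd [-0.2083 -0.0303] z 0.0458 yaw 0.051 tilt [ 0.0008 -0.0005] F [ 0.11 -0.19  1.06] open 1.0
```

View pics/s1c.png

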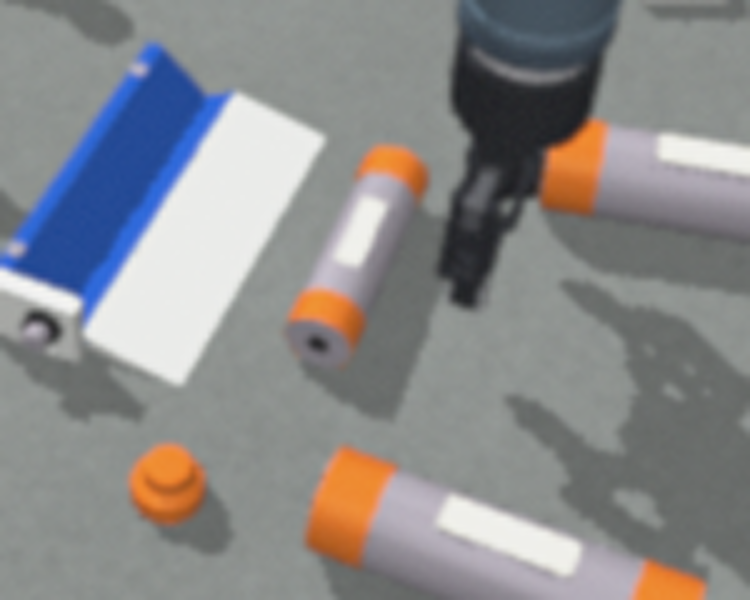

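The crop shows the left fingertip's bottom at about (465,305), behind the column and well clear of it. I'll work out its height.

```bash
python3 - <<'E'
from h import *; from st import *
for y in(.012,.027):
  for dx in(-.008,.008):
    w=org+(-.2083+dx)*xd+y*yd
    for z in(.026,.039): print(y,dx,z,np.round((proj('side',[*w,z])-[210,145])*5,0))
E
```

```text
0.012 -0.008 0.026 [475. 315.]
0.012 -0.008 0.039 [478. 300.]
0.012 0.008 0.026 [448. 305.]
0.012 0.008 0.039 [451. 290.]
0.027 -0.008 0.026 [466. 334.]
0.027 -0.008 0.039 [469. 319.]
0.027 0.008 0.026 [439. 324.]
0.027 0.008 0.039 [441. 310.]
```

Emit:
send_rows(
  dr=[
    [0,0,0],
    [0,0,0],
    [0,0,0],
    [0,0,0],
    [0,0,0],
    [0,0,0],
    [0,0,0],
    [0,0,0],
  ],
  xyz=[
    [0,-0.5,0.5],
    [0,-1.0,1.0],
    [0,-1.5,1.5],
    [0,-1.9,1.9],
    [0.5,-1.9,2.2],
    [1,-1.9,2.4],
    [1.5,-1.9,2.4],
    [2,-1.9,2.4],
  ],
  jaw=[100,100,100,100,100,100,100,100],
)

```text
time_s: 3.2
eef_pos: [0.4262, -0.0604, 0.0214]
eef_rot: [0.0, 1.0, 0.026, 0.0]
wrist_force: [0.2, 0.4, 1.2]
opening: 0.999
grasp_force: 0.0
```

```bash
python3 - <<'E'
from h import *; from st import st
a=shot('side','s2.png')[:,:,::-1]; st()
x=cv2.resize(a[145:265,210:360],None,fx=5,fy=5,interpolation=cv2.INTER_CUBIC)
cv2.imwrite('pics/s2c.png',x)
E
```

```text
t 3.25 crd [-0.1874 -0.0111] z 0.0216 yaw 0.0511 tilt [ 0.0011 -0.0004] F [ 0.68 -0.36 -0.06] open 1.0
```

View pics/s2c.png

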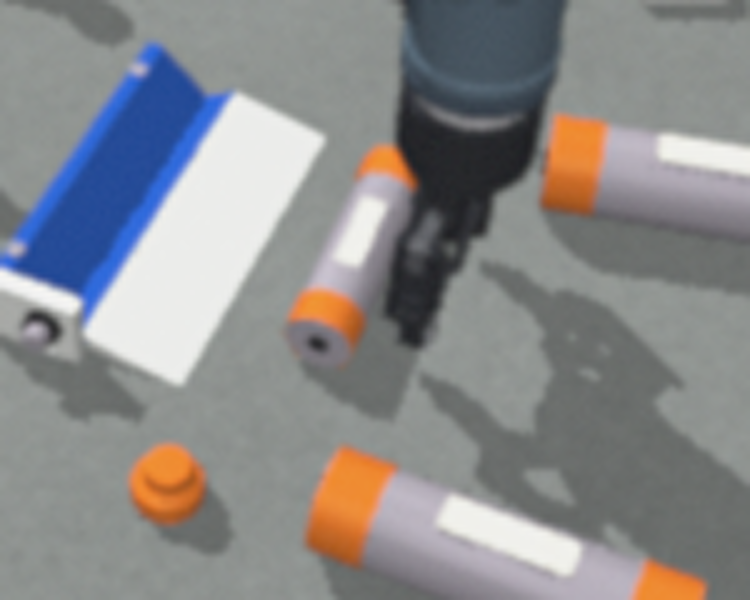

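The fingertip bottom is at (412,345) and its shadow starts at (425,378), so the tips are about 15 mm above the bench, behind the column. I'll lower them slightly and begin rolling.

Emit:
send_rows(
  dr=[
    [0,0,0],
    [0,0,0],
    [0,0,0],
    [0,0,0],
    [0,0,0],
    [0,0,0],
    [0,0,0],
    [0,0,0],
  ],
  xyz=[
    [0.3,0,0.3],
    [0.7,0,0.5],
    [1.1,0,0.5],
    [1.5,0,0.5],
    [1.9,0,0.5],
    [2.3,0,0.5],
    [2.7,0,0.5],
    [3.1,0,0.5],
  ],
  jaw=[100,100,100,100,100,100,100,100],
)

```text
time_s: 4.25
eef_pos: [0.4569, -0.0587, 0.0164]
eef_rot: [0.0, 1.0, 0.026, 0.0]
wrist_force: [0.7, -0.4, 0.6]
opening: 1.0
grasp_force: 0.1
```

```bash
python3 st.py
```

```text
t 4.25 crd [-0.1573 -0.0108] z 0.0164 yaw 0.0513 tilt [ 0. -0.] F [ 0.75 -0.38  0.58] open 1.0
```

Emit:
send_rows(
  dr=[
    [0,0,0],
    [0,0,0],
    [0,0,0],
    [0,0,0],
    [0,0,0],
    [0,0,0],
    [0,0,0],
    [0,0,0],
  ],
  xyz=[
    [0.4,0,0],
    [0.8,0,0],
    [1.2,0,0],
    [1.6,0,0],
    [2.0,0,0],
    [2.4,0,0],
    [2.8,0,0],
    [3.2,0,0],
  ],
  jaw=[100,100,100,100,100,100,100,100],
)

```text
time_s: 5.25
eef_pos: [0.4888, -0.057, 0.0163]
eef_rot: [-0.0, 1.0, 0.026, -0.0]
wrist_force: [-0.2, -1.0, -0.4]
opening: 1.0
grasp_force: 0.1
```

```bash
python3 - <<'E'
from h import *; from st import st
a=shot('side','s3.png')[:,:,::-1]; b=shot('top','t3.png')[:,:,::-1];st()
f=lambda i:cv2.resize(i,(400,400),interpolation=cv2.INTER_CUBIC)
cv2.imwrite('pics/m3.png',np.hstack([f(a[145:245,210:310]),f(b[145:245,210:310])]))
E
```

```text
t 5.35 crd [-0.125  -0.0109] z 0.0164 yaw 0.0514 tilt [ 0.0006 -0.0002] F [ 0.31  0.35 -0.83] open 1.0
```

View pics/m3.png

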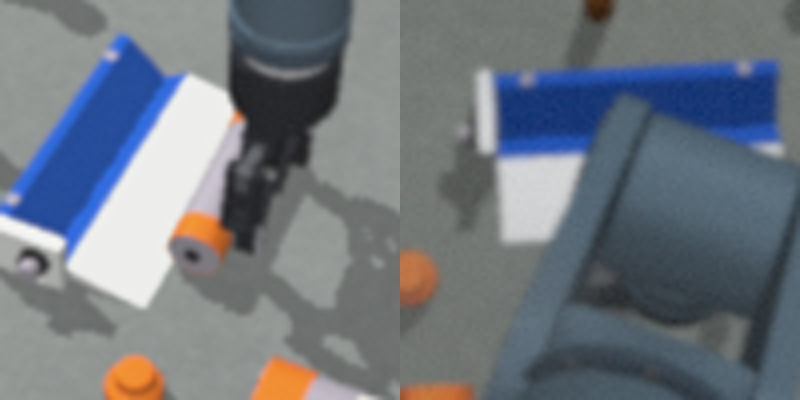

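The column lies parallel to the ramp foot, with the fingers behind it. I'll go on up the ramp, raising the hand slightly.

Emit:
send_rows(
  dr=[
    [0,0,0],
    [0,0,0],
    [0,0,0],
    [0,0,0],
    [0,0,0],
    [0,0,0],
    [0,0,0],
    [0,0,0],
  ],
  xyz=[
    [0.4,0,0],
    [0.8,0,0],
    [1.2,0,0],
    [1.6,0,-0.05],
    [2.0,0,-0.1],
    [2.4,0,-0.15],
    [2.8,0,-0.2],
    [3.2,0,-0.3],
  ],
  jaw=[100,100,100,100,100,100,100,100],
)

```text
time_s: 6.35
eef_pos: [0.5206, -0.0554, 0.0193]
eef_rot: [-0.0, 1.0, 0.026, -0.0]
wrist_force: [-4.0, 0.6, 1.7]
opening: 0.999
grasp_force: 2.0
```

Emit:
send_rows(
  dr=[
    [0,0,0],
    [0,0,0],
    [0,0,0],
    [0,0,0],
    [0,0,0],
    [0,0,0],
    [0,0,0],
    [0,0,0],
  ],
  xyz=[
    [0.4,0,-0.1],
    [0.8,0,-0.2],
    [1.2,0,-0.3],
    [1.6,0,-0.4],
    [2.0,0,-0.5],
    [2.4,0,-0.6],
    [2.8,0,-0.7],
    [3.2,0,-0.8],
  ],
  jaw=[100,100,100,100,100,100,100,100],
)

```text
time_s: 7.35
eef_pos: [0.5527, -0.0537, 0.0274]
eef_rot: [0.0, 1.0, 0.026, 0.0]
wrist_force: [-3.6, 0.7, 2.4]
opening: 1.003
grasp_force: 2.0
```

```bash
python3 - <<'E'
from h import *; from st import st
a=shot('side','s4.png')[:,:,::-1]; st()
cv2.imwrite('pics/s4c.png',cv2.resize(a[145:245,210:310],None,fx=5,fy=5,interpolation=cv2.INTER_CUBIC))
E
```

```text
t 7.4 crd [-0.0604 -0.011 ] z 0.0277 yaw 0.0511 tilt [ 0.0015 -0.0002] F [-2.81  0.41  1.43] open 1.0
```

View pics/s4c.png

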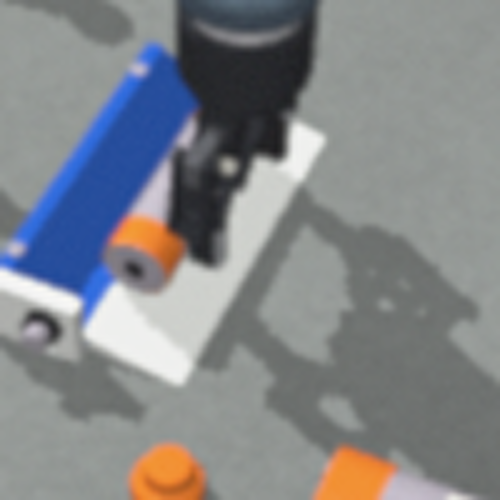

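The column is high on the ramp, level, just before the crest. I'll push it slowly over.

Emit:
send_rows(
  dr=[
    [0,0,0],
    [0,0,0],
    [0,0,0],
    [0,0,0],
    [0,0,0],
    [0,0,0],
    [0,0,0],
    [0,0,0],
  ],
  xyz=[
    [0.25,0,-0.05],
    [0.5,0,-0.1],
    [0.75,0,-0.15],
    [1.0,0,-0.2],
    [1.25,0,-0.25],
    [1.5,0,-0.3],
    [1.75,0,-0.3],
    [2.0,0,-0.3],
  ],
  jaw=[100,100,100,100,100,100,100,100],
)

```text
time_s: 8.4
eef_pos: [0.5728, -0.0528, 0.0304]
eef_rot: [0.0, 1.0, 0.026, 0.0]
wrist_force: [0.4, 0.5, -0.8]
opening: 1.003
grasp_force: 0.0
```

```bash
python3 - <<'E'
from h import *; from st import st
a=shot('side','s5.png')[:,:,::-1]; st()
cv2.imwrite('pics/s5c.png',cv2.resize(a[145:245,210:310],None,fx=5,fy=5,interpolation=cv2.INTER_CUBIC))
E
```

```text
t 8.45 crd [-0.0409 -0.0109] z 0.0305 yaw 0.0512 tilt [ 0.0007 -0.0001] F [-0.07 -0.35  0.54] open 1.0
```

View pics/s5c.png

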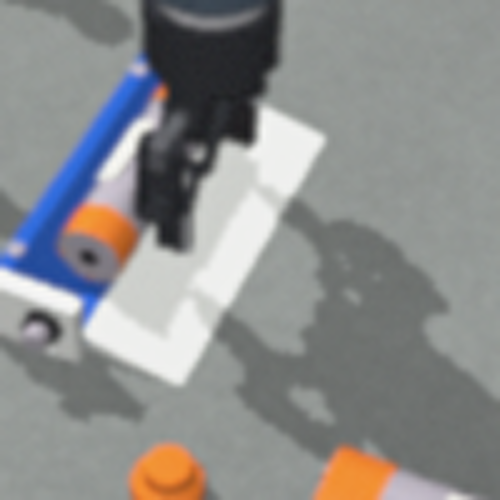

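The column sits in the V (contact force about zero), with its near-end face at crop (90,257). I'll back off and up, then work out its y.

Emit:
send_rows(
  dr=[
    [0,0,0],
    [0,0,0],
    [0,0,0],
    [0,0,0],
    [0,0,0],
    [0,0,0],
    [0,0,0],
    [0,0,0],
  ],
  xyz=[
    [-0.5,0,0],
    [-1.5,0,-0.5],
    [-2,0,-1.5],
    [-2,1,-3.5],
    [-2,4,-5.5],
    [-2,8,-7],
    [-2,12,-7],
    [-1,15,-7],
  ],
  jaw=[100,100,100,100,100,60,20,0],
)

```text
time_s: 9.45
eef_pos: [0.5699, -0.2049, 0.1018]
eef_rot: [0.0, 1.0, 0.025, 0.001]
wrist_force: [1.1, -0.9, -0.0]
opening: 0.378
grasp_force: 0.0
```

```bash
cat > col.py <<'E'
from h import *; from st import *
st()
c=lambda P:np.round((P[:2]-org)@np.c_[xd,yd],4)
def ends(f):
    # orange pixels projected on plane z=.027 within the V; report y extent
    for n in('side','top'):
        im=ctrl.camera(n); cv2.imwrite(f'pics/{n}_{f}.png',im[:,:,::-1])
        h=cv2.cvtColor(im,cv2.COLOR_RGB2HSV); m=(h[...,0]>4)&(h[...,0]<18)&(h[...,1]>150)&(h[...,2]>90)
        v,u=np.nonzero(m); p=np.array([c(atz(n,(a,b),.035)) for a,b in zip(u,v)])
        p=p[(abs(p[:,0])<.035)&(abs(p[:,1])<.115)]
        for s in(1,-1):
            q=p[(p[:,1]-.01)*s>0]
            if len(q): print(n,'side',s,'n',len(q),'y',q[:,1].min(),q[:,1].max(),'x mean',q[:,0].mean().round(4))
if __name__=='__main__':
    import sys; ends(sys.argv[1])
E
python3 col.py a; python3 -c "
from col import *
print('near face',c(atz('side',(228,196.4),.027)))"
```

```text
t 9.45 crd [-0.052  -0.1627] z 0.1018 yaw 0.0501 tilt [ 0.0012 -0.0009] F [ 1.13 -0.95 -0.02] open 0.38
side side 1 n 69 y 0.0358 0.0637 x mean -0.0041
side side -1 n 54 y -0.0829 -0.0561 x mean -0.0032
top side 1 n 70 y 0.0444 0.0603 x mean -0.004
top side -1 n 66 y -0.0751 -0.0578 x mean -0.0037
t 9.55 crd [-0.051  -0.1644] z 0.1019 yaw 0.0482 tilt [ 0.0029 -0.0024] F [ 0.54 -1.09 -0.08] open 0.19
near face [-0.0046  0.0662]
```

The column is seated with its centre at y≈-8 mm and its open end at y≈-78 mm. I'll bring the shut fingers in behind that end.

Emit:
send_rows(
  dr=[
    [0,0,0],
    [0,0,0],
    [0,0,0],
    [0,0,0],
    [0,0,0],
    [0,0,0],
    [0,0,0],
    [0,0,0],
  ],
  xyz=[
    [1.5,0,0],
    [3,-0.5,0],
    [4.7,-1,0.5],
    [4.7,-1.5,2],
    [4.7,-2,4],
    [4.7,-2.5,5.5],
    [4.7,-2.5,6.3],
    [4.7,-2.5,6.5],
  ],
  jaw=[0,0,0,0,0,0,0,0],
)

```text
time_s: 10.55
eef_pos: [0.6153, -0.1757, 0.0345]
eef_rot: [-0.0, 1.0, 0.026, -0.001]
wrist_force: [-0.3, -0.6, 0.5]
opening: 0.0
grasp_force: 0.0
```

```bash
python3 col.py b
```

```text
t 10.55 crd [-0.0051 -0.1358] z 0.0345 yaw 0.0511 tilt [-0.0011  0.0004] F [-0.28 -0.58  0.52] open 0.0
side side 1 n 69 y 0.0358 0.0637 x mean -0.0041
side side -1 n 54 y -0.0829 -0.0561 x mean -0.0032
top side 1 n 70 y 0.0444 0.0603 x mean -0.004
top side -1 n 8 y -0.0639 -0.0578 x mean 0.0086
```

Emit:
send_rows(
  dr=[
    [0,0,0],
    [0,0,0],
    [0,0,0],
    [0,0,0],
    [0,0,0],
    [0,0,0],
    [0,0,0],
    [0,0,0],
  ],
  xyz=[
    [0.2,-0.5,-0.2],
    [0.2,-1,-0.2],
    [0.2,-1.6,-0.2],
    [0.2,-2.2,-0.2],
    [0.2,-2.8,-0.2],
    [0.2,-3.3,-0.2],
    [0.2,-3.7,-0.2],
    [0.2,-4,-0.2],
  ],
  jaw=[0,0,0,0,0,0,0,0],
)

```text
time_s: 11.65
eef_pos: [0.6157, -0.1354, 0.0373]
eef_rot: [0.0, 1.0, 0.026, -0.0]
wrist_force: [0.7, -0.4, -0.0]
opening: -0.001
grasp_force: 0.0
```

Emit:
send_rows(
  dr=[
    [0,0,0],
    [0,0,0],
    [0,0,0],
    [0,0,0],
    [0,0,0],
    [0,0,0],
    [0,0,0],
    [0,0,0],
  ],
  xyz=[
    [0,-0.2,0],
    [0,-0.4,0],
    [0,-0.6,0],
    [0,-0.8,0],
    [0,-1.0,0],
    [0,-1.2,0],
    [0,-1.4,0],
    [0,-1.6,0],
  ],
  jaw=[0,0,0,0,0,0,0,0],
)

```text
time_s: 12.65
eef_pos: [0.6149, -0.1196, 0.0374]
eef_rot: [0.0, 1.0, 0.026, 0.0]
wrist_force: [1.0, -1.9, -0.9]
opening: 0.0
grasp_force: 1.3
```

```bash
python3 col.py c
```

```text
t 12.65 crd [-0.0026 -0.0798] z 0.0374 yaw 0.0513 tilt [ 0.0001 -0.0001] F [ 1.   -1.94 -0.89] open 0.0
side side 1 n 68 y 0.0463 0.0726 x mean -0.0044
side side -1 n 61 y -0.0777 -0.0436 x mean -0.0037
top side 1 n 73 y 0.054 0.0716 x mean -0.0038
```

The column is sliding along the V under about 2 N, with roughly 33 mm left. I'll keep going and creep towards the end.

Emit:
send_rows(
  dr=[
    [0,0,0],
    [0,0,0],
    [0,0,0],
    [0,0,0],
    [0,0,0],
    [0,0,0],
    [0,0,0],
    [0,0,0],
  ],
  xyz=[
    [0,-0.2,0],
    [0,-0.4,0],
    [0,-0.6,0],
    [0,-0.8,0],
    [0,-1.0,0],
    [0,-1.2,0],
    [0,-1.4,0],
    [0,-1.6,0],
  ],
  jaw=[0,0,0,0,0,0,0,0],
)

```text
time_s: 13.75
eef_pos: [0.6141, -0.1035, 0.0374]
eef_rot: [0.0, 1.0, 0.026, 0.0]
wrist_force: [0.2, -3.1, -0.6]
opening: -0.004
grasp_force: 1.4
```

Emit:
send_rows(
  dr=[
    [0,0,0],
    [0,0,0],
    [0,0,0],
    [0,0,0],
    [0,0,0],
    [0,0,0],
    [0,0,0],
    [0,0,0],
  ],
  xyz=[
    [0,-0.15,0],
    [0,-0.3,0],
    [0,-0.45,0],
    [0,-0.6,0],
    [0,-0.75,0],
    [0,-0.9,0],
    [0,-1.0,0],
    [0,-1.1,0],
  ],
  jaw=[0,0,0,0,0,0,0,0],
)

```text
time_s: 14.75
eef_pos: [0.6136, -0.0926, 0.0374]
eef_rot: [-0.0, 1.0, 0.026, 0.0]
wrist_force: [-0.5, -3.1, 0.2]
opening: 0.0
grasp_force: 1.5
```

```bash
python3 col.py d
```

```text
t 14.75 crd [-0.0026 -0.0528] z 0.0374 yaw 0.0512 tilt [0. 0.] F [-0.51 -3.07  0.22] open 0.0
side side 1 n 70 y 0.0732 0.0998 x mean -0.0047
side side -1 n 62 y -0.0496 -0.0166 x mean -0.0037
top side 1 n 72 y 0.0806 0.098 x mean -0.0049
```

Emit:
send_rows(
  dr=[
    [0,0,0],
    [0,0,0],
    [0,0,0],
    [0,0,0],
    [0,0,0],
    [0,0,0],
    [0,0,0],
    [0,0,0],
  ],
  xyz=[
    [0,-0.05,0],
    [0,-0.1,0],
    [0,-0.15,0],
    [0,-0.2,0],
    [0,-0.25,0],
    [0,-0.3,0],
    [0,-0.35,0],
    [0,-0.4,0],
  ],
  jaw=[0,0,0,0,0,0,0,0],
)

```text
time_s: 15.85
eef_pos: [0.6133, -0.0887, 0.0373]
eef_rot: [0.0, 1.0, 0.026, 0.0]
wrist_force: [-0.7, -2.8, 0.3]
opening: -0.002
grasp_force: 1.5
```

Emit:
send_rows(
  dr=[
    [0,0,0],
    [0,0,0],
    [0,0,0],
    [0,0,0],
    [0,0,0],
    [0,0,0],
    [0,0,0],
    [0,0,0],
  ],
  xyz=[
    [0,-0.02,0],
    [0,-0.04,0],
    [0,-0.06,0],
    [0,-0.08,0],
    [0,-0.1,0],
    [0,-0.12,0],
    [0,-0.14,0],
    [0,-0.16,0],
  ],
  jaw=[0,0,0,0,0,0,0,0],
)

```text
time_s: 16.85
eef_pos: [0.6133, -0.0878, 0.0374]
eef_rot: [0.001, 1.0, 0.026, 0.0]
wrist_force: [-0.4, -7.4, -1.3]
opening: -0.002
grasp_force: 3.4
```

```bash
python3 st.py
```

```text
t 16.85 crd [-0.0026 -0.048 ] z 0.0374 yaw 0.0512 tilt [ 0.0001 -0.001 ] F [-0.41 -7.38 -1.34] open -0.0
```

The force has risen from 3 to 7.4 N and the tool lags, so the column has reached the stop. One small confirming nudge.

Emit:
send_rows(
  dr=[
    [0,0,0],
    [0,0,0],
    [0,0,0],
    [0,0,0],
    [0,0,0],
    [0,0,0],
    [0,0,0],
    [0,0,0],
  ],
  xyz=[
    [0,-0.01,0],
    [0,-0.02,0],
    [0,-0.03,0],
    [0,-0.04,0],
    [0,-0.05,0],
    [0,-0.05,0],
    [0,-0.05,0],
    [0,-0.05,0],
  ],
  jaw=[0,0,0,0,0,0,0,0],
)

```text
time_s: 17.85
eef_pos: [0.6133, -0.0878, 0.0374]
eef_rot: [0.001, 1.0, 0.026, 0.0]
wrist_force: [0.2, -9.4, -1.4]
opening: 0.0
grasp_force: 4.0
```

```bash
python3 col.py e
```

```text
t 17.85 crd [-0.0026 -0.048 ] z 0.0374 yaw 0.0511 tilt [ 0.0003 -0.0016] F [ 0.21 -9.36 -1.36] open 0.0
side side 1 n 65 y 0.0788 0.1041 x mean -0.0044
side side -1 n 61 y -0.0446 -0.0153 x mean -0.0033
top side 1 n 65 y 0.086 0.1011 x mean -0.0053
```

Home: the force rises with no motion, and the column's end is at y≈+105 mm. I'll back straight off along the V, then go up and away.

Emit:
send_rows(
  dr=[
    [0,0,0],
    [0,0,0],
    [0,0,0],
    [0,0,0],
    [0,0,0],
    [0,0,0],
    [0,0,0],
    [0,0,0],
  ],
  xyz=[
    [0,0.1,0],
    [0,0.4,0],
    [0,1,0],
    [0,2,0],
    [0,4,-0.5],
    [0,6,-3],
    [0,8,-7],
    [0,10,-11],
  ],
  jaw=[0,0,0,0,0,0,0,0],
)

```text
time_s: 18.95
eef_pos: [0.6181, -0.1885, 0.1487]
eef_rot: [0.0, 1.0, 0.025, -0.0]
wrist_force: [1.1, -0.5, 0.2]
opening: 0.002
grasp_force: 0.0
```

Emit:
send_rows(
  dr=[
    [0,0,0],
    [0,0,0],
    [0,0,0],
    [0,0,0],
    [0,0,0],
    [0,0,0],
    [0,0,0],
    [0,0,0],
  ],
  xyz=[
    [0,2,-2],
    [0,6,-4],
    [0,10,-6],
    [0,14,-6],
    [0,16,-6],
    [0,17,-6],
    [0,17,-6],
    [0,17,-6],
  ],
  jaw=[0,0,0,0,0,0,0,0],
)

```text
time_s: 19.95
eef_pos: [0.6272, -0.3548, 0.207]
eef_rot: [-0.0, 1.0, 0.026, -0.0]
wrist_force: [0.2, 0.2, -0.0]
opening: 0.0
grasp_force: 0.0
```

```bash
python3 col.py f; python3 -c "
import cv2,numpy as np
f=lambda i:cv2.resize(i,(400,400),interpolation=cv2.INTER_CUBIC)
cv2.imwrite('pics/m6.png',np.hstack([f(cv2.imread('pics/side_f.png')[140:260,190:310]),f(cv2.imread('pics/top_f.png')[130:250,200:320])]))"
```

```text
t 19.95 crd [-0.0025 -0.3154] z 0.207 yaw 0.0525 tilt [-0.0005  0.0008] F [ 0.23  0.22 -0.03] open 0.0
side side 1 n 65 y 0.0788 0.1041 x mean -0.0044
side side -1 n 55 y -0.0409 -0.0153 x mean -0.0031
top side 1 n 65 y 0.086 0.1011 x mean -0.0053
top side -1 n 70 y -0.0317 -0.0152 x mean -0.0046
```

View pics/m6.png

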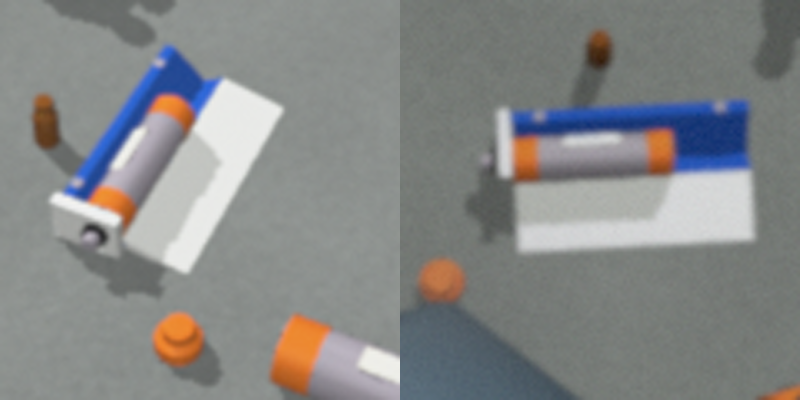

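The picture shows the column seated in the V and flush with the white stop: side (110,205), and top (515,158) to (672,150). The vial and endcap have not moved, and the hand is clear.

```bash
python3 -c "
from bench import ctrl
print(ctrl.hand_in())"
```

```text
the job is handed in; nothing more can be done
None
```

The column is seated in the V of the cradle and home against the white end stop; the hand is clear, and I handed the job in at about 20 s.

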